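# Spring check of gauge forceps at an animal clinic

### The job

Lift the sprung measuring forceps out of its moulded cradle and carry it, level, to the flat inspection plate with the crossed lines. Hold its tips above the crossing, about 8 cm up and touching nothing, squeezed so that the pointer on the moving arm stands opposite the middle of the brass rider on the cross-bar, and keep that gap steady for at least two seconds. Finish while still holding the forceps like this; do not put it down or let go, and leave the bottle, the dish and the tape roll where they are.

Things in the scene. Friction and masses are not known exactly. Their poses are not given: they have to be found in the camera images.
- forceps: Sprung steel forceps (large tweezers), 253 mm long, about 95 g, lying flat: two 4 mm thick, 14 mm tall arms side by side, joined at a round bow end, opening sideways. Origin: underside, midway between the two grip pads when open; x from bow to tips, y from fixed to moving arm, z up. Bow (hinge) at x = -105 mm, tips end at x = 133 mm. Centre of mass within 20 mm of the origin along x.
- grip (a point): Midway between the grip pads, at half their height (7 mm above the forceps' underside). Pads: dark, ribbed, 36 mm long along x, 14 mm tall, on the arms' outer sides. Width over the pads 35 mm open, about 13 mm with tips together. The spring pushes them apart with about 2 N when open, 9 N when shut; let go, it springs fully open.
- bar (a point): Middle of the cross-bar: a light metal strip, 6 mm in x, 56 mm in y, 3 mm thick, at forceps x = 80 mm, z 14 to 17 mm; fixed to the fixed arm, it passes over the moving arm and carries the rider.
- forceps_arm (a joint): Hinge of the moving (+y) arm at the bow, rad: 0 = fully open (tip gap 50 mm), 0.21 = tips touching; it grows as the forceps is squeezed, and the width over the pads shrinks about 105 mm per rad. In the forceps frame the pointer's y = 2.5 mm + 175 mm x sin(0.105 - joint).
- rider (a joint): Position of the rider along the cross-bar, m: its y in the forceps frame. It lies between -0.007 and +0.008, set beforehand and clamped: it does not move.
- rider_mark (a point): Centre of the rider: a brass block 8 mm wide in y (9 mm in x, 6 mm tall), astride the cross-bar on top of the forceps. It marks the wanted gap.
- pointer (a point): Dark fin, 2 mm wide in y, 7 mm long in x, standing on top of the moving arm just on the bow side of the cross-bar; it moves along the bar to -y of the forceps as the arm is squeezed. Point at its middle. The gap is right when pointer and rider_mark have the same y in the forceps frame.
- tip_fixed (a point): Inner face of the tip of the fixed (-y) arm, at forceps (133, -25.5, 7) mm.
- tip_moving (a point): Inner face of the tip of the moving (+y) arm.
- cradle: Fixed white moulded cradle, 290 x 150 mm. Origin: underside, below the grip pads; x along the forceps. Each end is a 28 mm tall block with an 8 mm deep open cavity for bow or tips; between (x -55 to 60 mm) is only a 3 mm base plate, open to the sides, for fingers beside the grip pads. The forceps lies in it with a few mm of play, underside 20 mm and arm tops 34 mm above the table.
- plate: Fixed white inspection plate, 160 x 130 x 6 mm, with two thin crossed lines. Origin centre of underside.
- plate_centre (a point): Crossing of the lines, centre of the plate's top face, 6 mm above the table.
- bottle: Bystander: amber bottle, 60 mm diameter, 130 mm tall. Origin centre of underside.
- dish: Bystander: round steel bowl, 120 mm diameter, 45 mm tall. Origin centre of underside.
- tape: Bystander: white tape roll lying flat, 72 mm diameter, 25 mm tall. Origin centre of underside.
Mind the look-alikes: they are no part of the job. Of the things like the plate, leave any that is brown; of the rest the smaller one is meant.

How it is judged (in metres and radians):
On the way, in this order (a step that is already met when the one before it is completed fails the run):
1. the forceps is lifted clear of its cradle (height (world z) of forceps above 0.04 m and contact force between forceps and cradle below 0.05 N and contact force between forceps and the fingers above 1 N), for 0.2 s.
2. held level over the middle of the plate, the pointer opposite the rider, steady for 1.5 s (y of pointer in the frame of rider_mark between -0.004 and 0.004 m and horizontal distance between tip_fixed and plate_centre below 0.035 m and height (world z) of tip_fixed between 0.04 and 0.15 m and angle between forceps's own z axis and vertical below 0.3 rad and linear speed of forceps below 0.03 m/s and contact force between forceps and the fingers above 1 N and contact force between forceps and plate below 0.05 N and contact force between forceps and cradle below 0.05 N), for 1.5 s.
At the end, for the whole second after the job is handed in: Fingers hold the forceps still (under 30 mm/s), level within 0.3 rad, off plate and cradle, fixed tip within 35 mm (from above) of the plate's centre and 40-150 mm above the table, pointer within 4 mm of the rider's middle; kept 1.5 s, then through the last second (all of step 2); the arm keeps its last pose, push and grip.
It fails at once if the bottle, the dish or the tape roll is moved more than 30 mm (distance of any of bottle, dish, tape from where it was at the start of the episode above 0.03 m).
It also fails if it takes over 40 s, if anything falls off the work surface, if the arm or the gripper's body presses on something with over 40 N, if the wrist force passes 120 N, or if a joint passes its speed limit or range.

### The arm

A 6-joint arm with a two-finger parallel gripper is mounted at the origin on the work surface. World frame = base frame: x ahead of the robot, y to its left, z up, the work surface at z = 0. Lengths are in mm, angles in rad, forces in N, time in s.
With the tool pointing down it reaches from about 325 to 775 mm from the base axis. Payload 5.5 kg.
Tool frame: the origin (TCP) lies midway between the tips of the shut fingers; the grasp point (between the pads) lies 19 mm behind it; z points along the fingers, y is the line along which they close (so a half turn about z gives the same grasp; the last joint's range is limited). The gripper opens to 88 mm and grips with 3 to 60 N. Pads are 20 mm wide; open, the fingers measure 115 mm over their backs; the gripper's body (75 mm by 178 mm) begins 61 mm behind the grasp point.
Start: joints at [-1.349, 0.091, 1.231, -0, 1.82, -0.057], TCP at [165.12, -576.846, 222.631] pointing down, gripper open.
Joint ranges: [-2.87, 2.87], [-0.86, 2.18], [0.17, 2.46], [-1.51, 4.65], [0.06, 2.69], [-2.65, 2.65]. Speed limits (rad/s): [2.57, 2.57, 3.01, 3.14, 3.14, 3.14].

### API

Orientations are given as a unit quaternion [x, y, z, w].
In Python, from bench import env gives the robot as it stands.
- The arm moves only by the tool jog_arm, never from a script. Its arguments are lists of equal length, an entry for each row: "delta_pos": the shift along the world's x, y, z in mm, a list of three; "delta_rot": the turn, a rotation vector about the world's x, y, z in degrees, a list of three. In form: {"delta_pos": [[x, y, z], ...], "delta_rot": [[wx, wy, wz], ...]}. A call has 1 to 20 rows; each row is the pose to reach, as a shift and turn from the pose commanded when the call began; what a row does not reach only later rows make up. A row lasts 1/8 s, in which the tool goes at most 62.5 mm and 10.7 degrees, less where a joint would pass 70% of its speed; a pose out of reach is approached as far as the arm can. A call with a gripper value outside its range is refused whole. "fingers" is the opening in per cent of the stroke, from 0 (shut) to 100 (fully open), set as the call begins (left out, the last holds). The fingers move at their own pace and stop on an object; "squeeze" is the grip in N (left out, the last holds). Time passes only in rows, so rows that repeat a pose let the fingers close. It gives the time, the measured TCP pose, the force, the opening and the grip force at its end, in the units of the state.
- env.state(): the state, without advancing time (a new reading comes with each control period).
- env.capture(name): name is "side" or "top"; returns a dict with "pixels" (384x512x3 uint8, red, green, blue), "range_z" (384x512 float32, mm along the optical axis (not along the pixel's ray), 0 where there is no reading), "mtx" (3x3 intrinsics, pixels), "world_to_cam" (4x4, takes a point from world to camera coordinates). Camera axes: x right, y down, z forward; pixel columns grow to the right and rows downward; lengths in mm; the calibration is good to about 2 mm. A picture is of the moment at which its call begins.
- env.close_job(): hands the job in; it is judged then, once.
The state is a dict: "time": time; "joint_positions": joint angles; "qvel": joint speeds; "effort": joint torques, N m; "tcp_pos": TCP position; "eef_rot": TCP orientation; "contact_force": force on the tool from outside, world axes, zero at the start; "wrist_torque": the same for the moment, N m; "width": finger opening in mm; "grasp_force": force on a finger pad.
Only numpy, scipy, OpenCV 4.12 (cv2) and the standard library are available. Lean on these libraries where they do the work, as an engineer would, in place of code of your own. Each camera call takes 0.05 s, during which the arm holds its last target. There are 200 camera calls.

## Working session

There is one attempt and no reset: what is moved stays moved. The work goes in short steps, Python scripts to look and compute and a tool call to move; the robot and the scene stay as the last step left them, time stands still between calls to the robot, and variables do not carry over. Pictures are saved under pics/ and viewed, at most 10 in all, crops included, and the job is handed in when it is done.

Besides the shell and the picture viewer there is one more tool, called after "Emit:" as name(argument=value, ...) on one line, values as JSON. jog_arm: Moves the arm, as the interface text tells. Its arguments: {"type":"object","properties":{"delta_pos":{"type":"array"},"delta_rot":{"type":"array"},"fingers":{"type":"number"},"squeeze":{"type":"number"}},"required":["delta_pos","delta_rot"]}

```bash
mkdir -p pics; cat > h.py <<'E'
import numpy as np, cv2
from bench import env
def cap(n):
    c=env.capture(n); np.savez(f'{n}.npz',**c); return c
def load(n): return dict(np.load(f'{n}.npz'))
def save(c,name,box=None,s=1):
    im=cv2.cvtColor(c['pixels'],cv2.COLOR_RGB2BGR)
    if box: im=im[box[1]:box[3],box[0]:box[2]]
    cv2.imwrite(f'pics/{name}.png',cv2.resize(im,None,fx=s,fy=s,interpolation=cv2.INTER_CUBIC))
def ray(c,u,v):
    T=np.linalg.inv(c['world_to_cam']); d=T[:3,:3]@np.linalg.inv(c['mtx'])@[u,v,1]; return T[:3,3],d
def onz(c,u,v,z):
    o,d=ray(c,u,v); return o+d*(z-o[2])/d[2]
def dep(c,u,v):
    o,d=ray(c,u,v); return o+d*c['range_z'][int(round(v)),int(round(u))]
def proj(c,p):
    q=c['mtx']@(c['world_to_cam']@np.append(p,1))[:3]; return q[:2]/q[2]
E
python3 - <<'E'
from h import *
for n in('top','side'):
    c=cap(n); T=np.linalg.inv(c['world_to_cam']); print(n,T[:3,3].round(),c['mtx'][0,0],T[:3,2].round(2))
a=load('top');b=load('side')
cv2.imwrite('pics/a.png',cv2.cvtColor(np.hstack([a['pixels'],b['pixels']]),cv2.COLOR_RGB2BGR)[:, :]) if 0 else (save(a,'top0',s=1.5),save(b,'side0',s=1.5))
print(env.state())
E
```

```text
top [ 307.  -17. 1672.] 451.4524218911391 [ 0.15 -0.01 -0.99]
side [332. 723. 764.] 365.20562599052295 [ 0.22 -0.71 -0.67]
{'time': 0.1, 'joint_positions': array([-1.34870241e+00,  9.17710411e-02,  1.23174689e+00, -1.18568826e-05,
        1.81978307e+00, -5.67368955e-02]), 'qvel': array([-0.00043986, -0.00087987, -0.00409217,  0.00095812, -0.0004435 ,
        0.00039263]), 'effort': array([ 1.31207082e-03, -4.47857487e+01, -4.07569206e+01,  6.99278153e-02,
        2.84467265e-02, -1.21575999e-04]), 'tcp_pos': array([ 165.05550102, -576.58321319,  221.63793544]), 'eef_rot': array([ 9.90297244e-01,  1.38962726e-01, -7.62685748e-05, -8.50780781e-04]), 'contact_force': array([-0.14068992,  0.11200865, -0.27000257]), 'wrist_torque': array([-0.0036512 , -0.00943777,  0.00066664]), 'grasp_force': 0.0, 'width': 88.14643467584503}
```

View pics/top0.png

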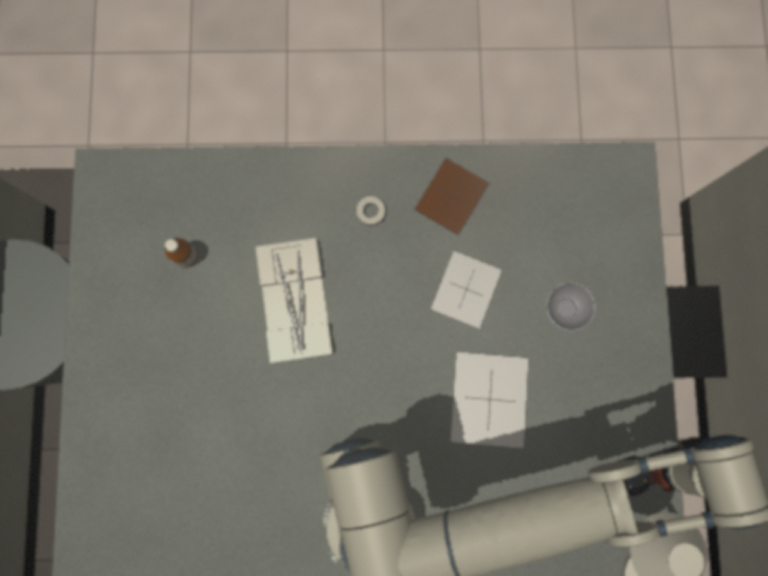

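View pics/side0.png

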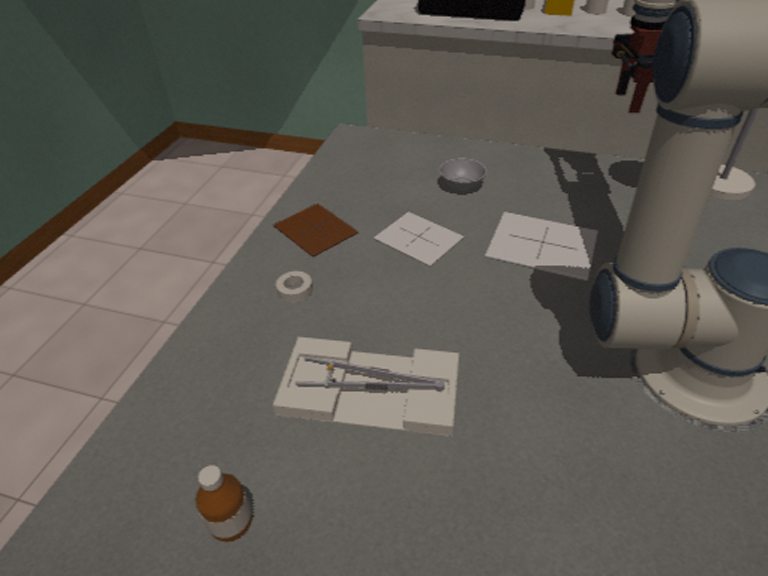

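The top view (1.5x) shows the forceps in its cradle at about (290,300), with the bow towards the robot near (298,348) and the tips near (285,252). There are three plate-like things:
- Brown at (452,196): to be left alone.
- White at (467,289): smaller.
- White at (491,398): larger.

The one meant is the white plate at (467,289), because it is the smaller of those that are not brown. I'll measure both white plates and confirm in a crop.

```bash
python3 - <<'E'
from h import *
a=load('top');b=load('side')
hsv=cv2.cvtColor(a['pixels'],cv2.COLOR_RGB2HSV)
m=((hsv[...,2]>150)&(hsv[...,1]<60)).astype(np.uint8)
m[:97]=0; m[300:]=0
m=cv2.morphologyEx(m,cv2.MORPH_CLOSE,np.ones((7,7)))
for k in cv2.findContours(m,cv2.RETR_EXTERNAL,cv2.CHAIN_APPROX_NONE)[0]:
    if cv2.contourArea(k)<800: continue
    r=cv2.minAreaRect(k); 
    if not 60<r[0][0]<420: continue
    z=28 if r[0][0]<250 else 6
    B=np.array([onz(a,*p,z)[:2] for p in cv2.boxPoints(r)])
    e=B[1]-B[0],B[2]-B[1]
    print('px',np.round(r[0]),'ctr',B.mean(0).round(1),'sides',[round(np.linalg.norm(x),1) for x in e],'dirs',[round(np.degrees(np.arctan2(x[1],x[0])),1) for x in e], 'dep',dep(a,*r[0]).round(1))
def crop(c,box,s):
    return cv2.resize(cv2.cvtColor(c['pixels'],cv2.COLOR_RGB2BGR)[box[1]:box[3],box[0]:box[2]],None,fx=s,fy=s,interpolation=cv2.INTER_CUBIC)
A=crop(a,(160,150,230,250),5)  # 350x500
B=crop(b,(180,220,310,290),3)  #390x210
C=crop(a,(275,160,365,305),2)
o=np.zeros((510,760,3),np.uint8); o[:500,:350]=A; o[:210,360:750]=B; o[215:505,360:540]=C
cv2.imwrite('pics/crop1.png',o)
E
```

```text
px [326. 265.] ctr [ 298.  -293.6] sides [np.float64(213.2), np.float64(176.8)] dirs [np.float64(-5.0), np.float64(-94.0)] dep [ 297.  -293.2    7.7]
px [310. 193.] ctr [ 567.1 -245.4] sides [np.float64(160.0), np.float64(131.6)] dirs [np.float64(-23.1), np.float64(-113.1)] dep [ 567.  -245.6    3.5]
px [195. 200.] ctr [544.2 182. ] sides [np.float64(157.3), np.float64(294.6)] dirs [np.float64(-83.5), np.float64(-173.2)] dep [545.7 184.7   4.5]
```

View pics/crop1.png

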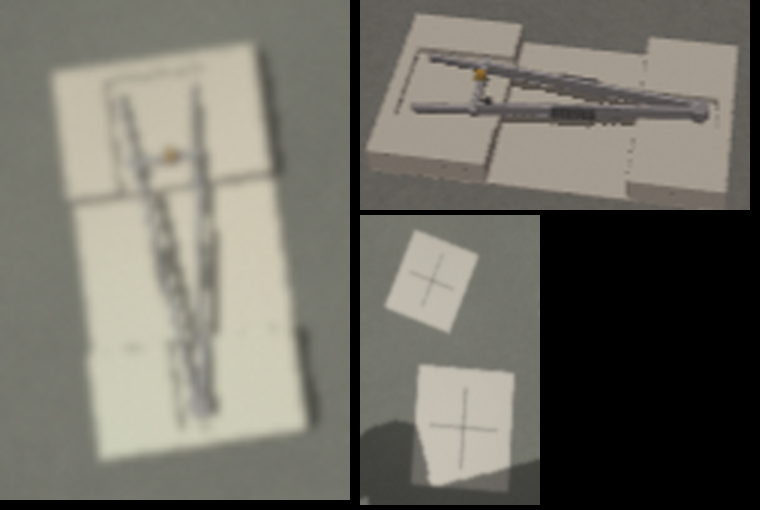

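The crop confirms it: the small white plate measures 160 x 132 mm, which fits, while the other is 213 x 177. In the crop the bow is at (203,405), the tips at (122,97) and (196,88), and the brass rider at (170,154). In the side view the dark pad is at (573,113) and the pointer at (487,100). Next I'll compute the forceps pose from both views.

```bash
cat >> h.py <<'E'
def tri(c1,p1,c2,p2):
    o,d=ray(c1,*p1);q,e=ray(c2,*p2); s=np.linalg.lstsq(np.c_[d,-e],q-o,rcond=None)[0]
    x,y=o+s[0]*d,q+s[1]*e; return (x+y)/2,np.linalg.norm(x-y)
def brass(c,box):
    h=cv2.cvtColor(c['pixels'],cv2.COLOR_RGB2HSV); m=np.zeros(h.shape[:2],bool)
    x0,y0,x1,y1=box; s=h[y0:y1,x0:x1]; m[y0:y1,x0:x1]=(s[...,1]>90)&(s[...,0]>8)&(s[...,0]<35)&(s[...,2]>70)
    v,u=np.nonzero(m); return u.mean(),v.mean(),len(u)
E
python3 - <<'E'
from h import *
a=load('top');b=load('side')
A=lambda x,y:(160+x/5-.4,150+y/5-.4)
S=lambda x,y:(180+(x-360)/3-.33,220+y/3-.33)
ra=brass(a,(160,150,230,250));rb=brass(b,(180,220,310,290)); print(ra,rb)
print('rider',tri(a,ra[:2],b,rb[:2]))
for n,p,q,z in(('bow',(203,405),(700,108),34),('tipM',(120,97),(413,107),34),('tipF',(196,88),(430,55),34)):
    print(n,onz(a,*A(*p),z).round(1),onz(b,*S(*q),z).round(1),tri(a,A(*p),b,S(*q)))
print('pad',onz(b,*S(573,108),34),'pointer',onz(b,*S(487,100),40))
E
```

```text
(np.float64(nan), np.float64(nan), 0) (np.float64(219.6), np.float64(244.53333333333333), 15)
 ** On entry to DLASCL parameter number  4 had an illegal value
 ** On entry to DLASCL parameter number  4 had an illegal value
 ** On entry to DLASCL parameter number  4 had an illegal value
 ** On entry to DLASCL parameter number  4 had an illegal value
 ** On entry to DLASCL parameter number  5 had an illegal value
 ** On entry to DLASCL parameter number  4 had an illegal valueh.py:24: RuntimeWarning: Mean of empty slice.
  v,u=np.nonzero(m); return u.mean(),v.mean(),len(u)
  ret = ret.dtype.type(ret / rcount)
Traceback (most recent call last):
  File "h.py", line 19, in tri
    o,d=ray(c1,*p1);q,e=ray(c2,*p2); s=np.linalg.lstsq(np.c_[d,-e],q-o,rcond=None)[0]
                                       ~~~~~~~~~~~~~~~^^^^^^^^^^^^^^^^^^^^^^^^^^^^
numpy.linalg.LinAlgError: SVD did not converge in Linear Least Squares
```

```bash
sed -i 's/s\[...,1\]>90/s[...,1]>sat/; s/def brass(c,box)/def brass(c,box,sat=90)/' h.py
python3 - <<'E'
from h import *
a=load('top');b=load('side')
A=lambda x,y:(160+x/5-.4,150+y/5-.4)
S=lambda x,y:(180+(x-360)/3-.33,220+y/3-.33)
ra=brass(a,(160,150,230,250),65);rb=brass(b,(180,220,310,290)); print(ra,rb)
print('rider',tri(a,A(170,154),b,rb[:2]),onz(b,*rb[:2],39))
for n,p,q,z in(('bow',(203,405),(700,108),34),('tipM',(120,97),(413,107),34),('tipF',(196,88),(430,55),34)):
    print(n,onz(a,*A(*p),z).round(1),onz(b,*S(*q),z).round(1),tri(a,A(*p),b,S(*q)))
print('pad',onz(b,*S(573,108),34),'pointer',onz(b,*S(487,100),40))
E
```

```text
(np.float64(193.5), np.float64(180.5), 4) (np.float64(219.6), np.float64(244.53333333333333), 15)
rider (array([612.47201351, 187.20257472,  37.71669832]), np.float64(1.3566722967395493)) [611.27631562 188.10362674  39.        ]
bow [428.6 163.2  34. ] [425.3 169.2  34. ] (array([427.65723659, 163.88292226,  26.96399358]), np.float64(2.961031886964833))
tipM [657.2 224.9  34. ] [654.4 231.1  34. ] (array([658.36049339, 225.91874787,  26.16232602]), np.float64(1.0353414305130155))
tipF [663.2 168.8  34. ] [662.7 175.6  34. ] (array([665.48196837, 169.85643632,  26.43426555]), np.float64(1.2694887741444747))
pad [526.1439702  196.95608172  34.        ] pointer [595.48801276 212.30987451  40.        ]
```

Forceps origin is about (530, 180) with yaw about 7.5°. This agrees with the bow-to-tips distance (235 of 238 mm) and the pad position. The tool yaw is 16° now, so it needs a turn of -8.5°. I'll go above the forceps.

Emit:
jog_arm(delta_pos=[[10, 20, 0], [28, 58, 0], [52, 108, 0], [77, 160, 0], [102, 212, 0], [127, 264, 0], [152, 316, 0], [177, 368, 0], [202, 420, 0], [227, 472, -5], [252, 523, -10], [277, 575, -20], [302, 627, -30], [325, 674, -45], [345, 715, -60], [358, 742, -70], [365, 757, -72], [365, 757, -72], [365, 757, -72], [365, 757, -72]], delta_rot=[[0, 0, 0], [0, 0, 0], [0, 0, -1], [0, 0, -2], [0, 0, -3], [0, 0, -4], [0, 0, -5], [0, 0, -6], [0, 0, -7], [0, 0, -8], [0, 0, -8.5], [0, 0, -8.5], [0, 0, -8.5], [0, 0, -8.5], [0, 0, -8.5], [0, 0, -8.5], [0, 0, -8.5], [0, 0, -8.5], [0, 0, -8.5], [0, 0, -8.5]], fingers=100, squeeze=20)

```text
time: 2.6
tcp_pos: [530.2, 179.2, 151.5]
eef_rot: [0.998, 0.065, 0.001, -0.0]
contact_force: [-0.6, 1.2, -1.0]
width: 87.7
grasp_force: 0.0
```

```bash
python3 - <<'E'
from h import *
a=cap('top');b=cap('side'); s=env.state(); print(s['time'],s['tcp_pos'],s['eef_rot'],s['joint_positions'].round(2))
print(proj(a,[530,180,34]),proj(b,[530,180,34]),proj(b,s['tcp_pos']))
def crop(c,box,k): return cv2.resize(cv2.cvtColor(c['pixels'],cv2.COLOR_RGB2BGR)[box[1]:box[3],box[0]:box[2]],None,fx=k,fy=k,interpolation=cv2.INTER_CUBIC)
o=np.zeros((600,800,3),np.uint8)
B=crop(b,(170,150,330,290),4); o[:560,:640]=B
o[:,:]=o; cv2.imwrite('pics/c2.png',o[:560,:640])
E
```

```text
2.7 [530.20320565 179.43219232 151.30303517] [ 9.97909034e-01  6.46319820e-02  5.09230775e-04 -8.56010502e-05] [ 0.27 -0.02  1.47 -0.    1.69  1.71]
[195.65397262 202.93289272] [251.23016393 250.08010052] [249.33269412 217.77537547]
```

View pics/c2.png

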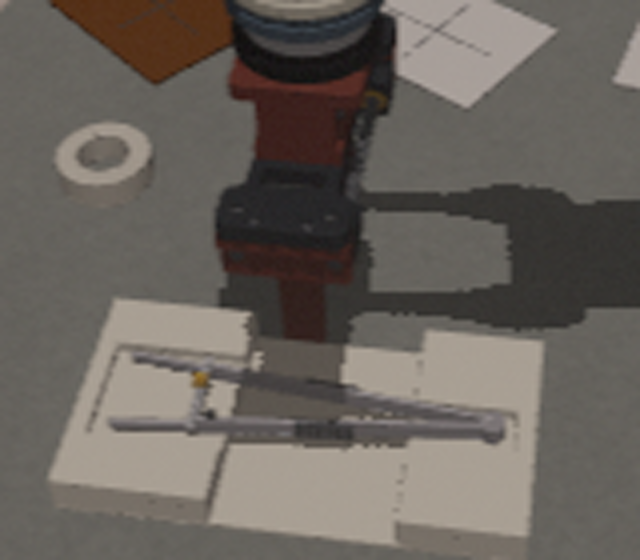

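The view shows the gripper straddling the line of the forceps. The moving-arm pad centre is at crop (323,432), within about 3 mm of the TCP x, and the fingers line up with the pads. I'll go down, then close lightly to about 31 mm.

Emit:
jog_arm(delta_pos=[[0, 0, -8], [0, 0, -25], [0, 0, -45], [0, 0, -65], [0, 0, -85], [0, 0, -105], [0, 0, -120], [0, 0, -132], [0, 0, -139], [0, 0, -142], [0, 0, -142], [0, 0, -142]], delta_rot=[[0, 0, 0], [0, 0, 0], [0, 0, 0], [0, 0, 0], [0, 0, 0], [0, 0, 0], [0, 0, 0], [0, 0, 0], [0, 0, 0], [0, 0, 0], [0, 0, 0], [0, 0, 0]])

```text
time: 4.2
tcp_pos: [530.5, 180.3, 9.3]
eef_rot: [0.998, 0.065, 0.001, -0.0]
contact_force: [0.9, 0.5, -0.5]
width: 87.5
grasp_force: 0.0
```

Emit:
jog_arm(delta_pos=[[0, 0, 0], [0, 0, 0], [0, 0, 0], [0, 0, 0], [0, 0, 0], [0, 0, 0], [0, 0, 0], [0, 0, 0], [0, 0, 0], [0, 0, 0]], delta_rot=[[0, 0, 0], [0, 0, 0], [0, 0, 0], [0, 0, 0], [0, 0, 0], [0, 0, 0], [0, 0, 0], [0, 0, 0], [0, 0, 0], [0, 0, 0]], fingers=35, squeeze=20)

```text
time: 5.45
tcp_pos: [530.1, 180.1, 8.6]
eef_rot: [0.998, 0.065, -0.0, -0.0]
contact_force: [-0.1, 0.0, 0.7]
width: 30.9
grasp_force: 3.4
```

Emit:
jog_arm(delta_pos=[[0, 0, 2], [0, 0, 6], [0, 0, 12], [0, 0, 20], [0, 0, 29], [0, 0, 38], [0, 0, 47], [0, 0, 55], [0, 0, 60], [0, 0, 62], [0, 0, 62], [0, 0, 62]], delta_rot=[[0, 0, 0], [0, 0, 0], [0, 0, 0], [0, 0, 0], [0, 0, 0], [0, 0, 0], [0, 0, 0], [0, 0, 0], [0, 0, 0], [0, 0, 0], [0, 0, 0], [0, 0, 0]])

```text
time: 6.95
tcp_pos: [529.9, 180.1, 70.2]
eef_rot: [0.998, 0.065, -0.0, 0.0]
contact_force: [0.0, 0.2, -1.2]
width: 31.2
grasp_force: 3.2
```

Emit:
jog_arm(delta_pos=[[0, 0, 0], [0, 0, 0], [0, 0, 0], [0, 0, 0], [0, 0, 0]], delta_rot=[[0, 0, 0], [0, 0, 0], [0, 0, 0], [0, 0, 0], [0, 0, 0]], fingers=28)

```text
time: 7.58
tcp_pos: [530.1, 180.1, 70.6]
eef_rot: [0.998, 0.065, 0.0, 0.0]
contact_force: [0.3, -0.1, -1.1]
width: 24.6
grasp_force: 5.0
```

```bash
python3 - <<'E'
from h import *
a=cap('top');b=cap('side'); s=env.state(); print(s['time'],s['tcp_pos'],s['width'],s['grasp_force'],s['contact_force'])
save(b,'c3',(170,170,330,290),5)
E
```

```text
7.675 [530.11369622 180.16737764  70.65061669] 25.003138413459432 4.971140027046204 [ 0.03845991 -0.20849448 -1.60873953]
```

View pics/c3.png

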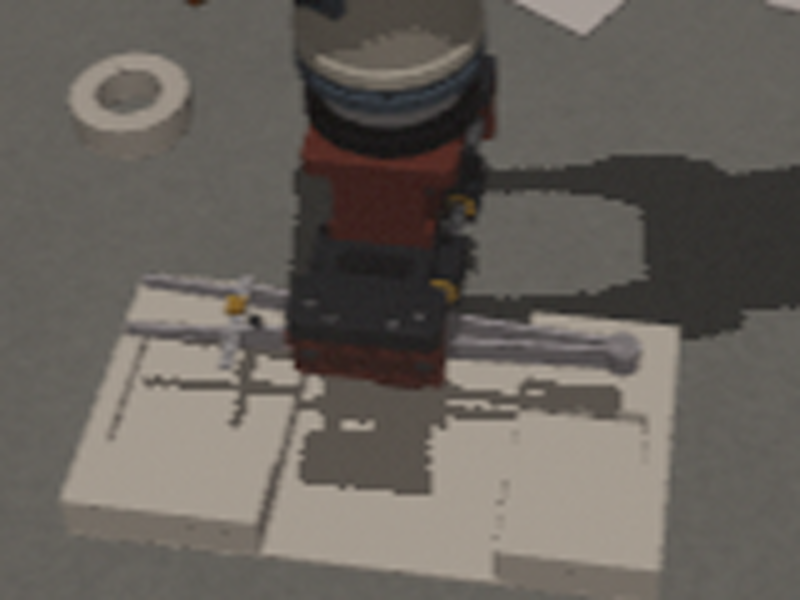

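The forceps is clear of the cradle and level. The rider is at crop (236,302) and the pointer at (255,321). I'll measure their separation along the forceps y axis.

```bash
cat >> h.py <<'E'
def fr(p,o,yaw=np.radians(7.5)):
    d=np.array(p)[:2]-o; c,s=np.cos(yaw),np.sin(yaw); return np.array([c*d[0]+s*d[1],-s*d[0]+c*d[1]])
E
python3 - <<'E'
from h import *
b=load('side'); bx=(200,220,235,248)
g=cv2.cvtColor(b['pixels'],cv2.COLOR_RGB2GRAY); print(g[226:242,212:228])
h=cv2.cvtColor(b['pixels'],cv2.COLOR_RGB2HSV); print(h[226:236,212:224,1])
r=brass(b,bx,80); w=np.clip(75-g[230:238,218:225].astype(float),0,None); v,u=np.mgrid[230:238,218:225]
p=(w*u).sum()/w.sum(),(w*v).sum()/w.sum(); print(r,p)
o=np.array([530,180]); R=onz(b,*r[:2],101);P=onz(b,*p,101); print(fr(R,o),fr(P,o))
a=load('top'); print(proj(a,R), [proj(b,[530+80*.991-y*.13,180+80*.13+y*.991,101]).round(1) for y in(-10,0,10)])
E
```

```text
[[125 136 132 129 141 133 130 129 105  98 104  96  96  96  95  80]
 [110 118 127 123 125 133 127 112 111 126 130 126 114  94  94  79]
 [ 82  84  82  80  87 108 126 115  82  82  89 102 110 118 127 104]
 [128 109  97 108 108 104 120 105  74  81  82  84  83  87  83  68]
 [156 155 150 127 103 102  93  82  83  80  80  80  80  79  75  58]
 [158 157 147 119  99  99  91 109 126 110  99 100  93  79  71  52]
 [157 157 141 102  74  74  78 113 135 145 155 155 144 131 113  57]
 [157 157 157 141 117 124 135 111  60  63 124 157 156 156 128  56]
 [158 157 156 149 130 119 124 102  43  45 101 145 157 158 135  75]
 [129 128 130 132 135 134 132 122  94  60  83 121 136 131 110  58]
 [ 89  93 108 116 116 105  88  84  79  77  80  82  85  93  85  53]
 [ 81  82  96 102 117 110  74  82  83  82  83  81  84  83  75  54]
 [ 76  83 104 120 118 101  74  81  82  82  80  80  80  81  74  53]
 [154 131 112 134 130 106  76  74  78  83  84  83  80  79  86  84]
 [158 154 136 118 114 135 130  83  83  83  85  82  85  85  84  79]
 [157 153 134 117 126 146 132  84  84 126 154 130  85  84  84  78]]
[[ 25  27  29  32  31  22  10  12  14  25  26  18]
 [ 16  13  14  14  12  13  12  13  13  10  13  18]
 [ 18  17  18  18  14  11   8  13  15  18  16  14]
 [ 32  27  23  97 154 126  98  76  20  18  15  12]
 [ 33  31  43  88 173 172 153  69  18  18  18  15]
 [ 32  32  51 114 171 169 144  46  31  27  25  22]
 [ 31  32  46  99 162 159  98  36  31  32  31  31]
 [ 34  31  32  34  25  12  22  31  21  24  35  31]
 [ 31  31  33  26  15  10  20  26  12  11  36  33]
 [ 21  21  19  17  11  11  13  12  13  12  15  12]]
(np.float64(216.5), np.float64(230.5), 16) (np.float64(220.52380952380952), np.float64(233.9142857142857))
[81.44768264  4.90663518] [69.31528676 14.10407505]
[189.06826762 178.00695602] [array([218.6, 226. ]), array([217.6, 229. ]), array([216.6, 232.1])]
```

Pointer minus rider is about 9.5 mm at a width of 24.8 mm, where the pointer is expected at y = 3.9. That puts the rider at about -5.8, and the earlier open-state picture gave the same. The wanted width is therefore about 19 mm. I'll close to that and check here, where the side camera is nearer.

Emit:
jog_arm(delta_pos=[[0, 0, 0], [0, 0, 0], [0, 0, 0], [0, 0, 0], [0, 0, 0]], delta_rot=[[0, 0, 0], [0, 0, 0], [0, 0, 0], [0, 0, 0], [0, 0, 0]], fingers=21.5)

```text
time: 8.3
tcp_pos: [530.1, 180.2, 70.6]
eef_rot: [0.998, 0.065, 0.0, -0.0]
contact_force: [0.5, 1.0, -1.1]
width: 19.2
grasp_force: 7.7
```

```bash
python3 - <<'E'
from h import *
b=cap('side'); s=env.state(); print(s['time'],s['tcp_pos'],s['width'],s['grasp_force'])
g=cv2.cvtColor(b['pixels'],cv2.COLOR_RGB2GRAY); print(g[226:240,212:226])
r=brass(b,(200,220,235,248),80); print(r,onz(b,*r[:2],100))
save(b,'c4',(190,205,310,260),6.5)
E
```

```text
8.35 [530.12038528 180.15419693  70.62883094] 19.040873950707315 7.673401236534119
[[155 155 148 141 140 134 127 121 111 112 105  96  96  94]
 [157 157 157 157 156 147 135 132 145 155 155 155 131  87]
 [127 128 139 148 138 131 135 125 119 138 142 144 155 131]
 [105 110 118 128 128 123 116 106 110 126 130 127 129 126]
 [ 81  82  84  80 101 120 109  94  83  86  83  82  78  76]
 [136 127 112 104 103 104  94  75  63  67  70  76  80  81]
 [156 155 141 112 102 106  98  71  48  42  53  70  79  82]
 [129 137 134  98  81  91 104  98  66  44  51  86  97  78]
 [124 126 120 100  88  90  91 101 101  91  99 116 127 124]
 [ 85  83  82  98 114 109  87  75  83  85  84  85  88  84]
 [105  99  99 108 117 110  86  72  81  81  80  81  81  82]
 [110 110 119 123 118 104  87  84  79  79  81  80  81  80]
 [115 110 112 126 125 113 112 108 108  93  88 100 101  96]
 [ 88 127 149 129 114 118 129 121 112 112 104 110 110 109]]
(np.float64(216.4), np.float64(232.4), 15) [608.55086279 200.39834775 100.        ]
```

View pics/c4.png

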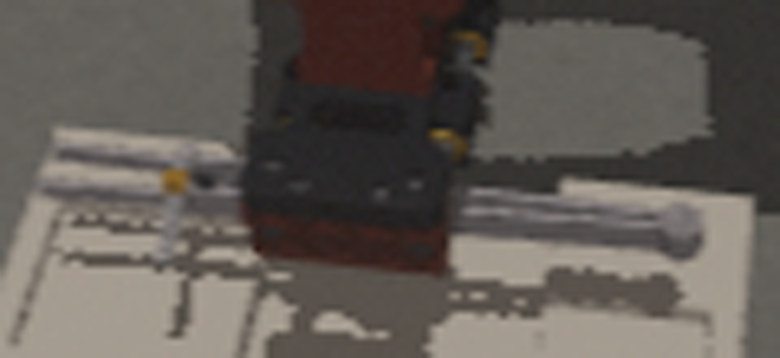

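The pointer at crop (203,181), pixel (220.9,232.2), now lies right beside the rider at (175,181), pixel (216.4,232.4). I'll work out the residual along the forceps y axis.

```bash
python3 - <<'E'
from h import *
b=load('side')
# forceps yaw now: fixed arm (far one) in image, tip crop(58,150) to bow (690,215) ; arm tops z~95
S=lambda x,y:(190+x/6.5-.4,205+y/6.5-.4)
tF=onz(b,*S(60,147),96); tM=onz(b,*S(48,178),96); bw=onz(b,*S(688,215),96)
print(tF,tM,bw)
# tip mid in forceps frame, moving arm rotated by .1525
j=.1525; f=np.array([133,-27.5]); m=np.array([133,26.5]); c,s=np.cos(-j),np.sin(-j); d=m-[-105,0]; m=np.array([-105+c*d[0]-s*d[1],s*d[0]+c*d[1]])
mid=(f+m)/2-[-105,0]; w=((tF+tM)/2-bw)[:2]
yaw=np.arctan2(w[1],w[0])-np.arctan2(mid[1],mid[0]); print('yaw',np.degrees(yaw), 'len',np.linalg.norm(w),np.linalg.norm(mid),'gap',np.linalg.norm(tF-tM))
org=bw[:2]+105*np.array([np.cos(yaw),np.sin(yaw)]); print('origin',org)
for dz in(-2,0,2):
    R=onz(b,216.4,232.4,101);P=onz(b,220.9,232.2,101+dz)
    for y in(yaw,np.radians(11.8)): print(dz,(fr(P,org,y)-fr(R,org,y)).round(2),fr(R,org,y).round(1))
E
```

```text
[657.96955909 192.99054243  96.        ] [656.10792166 208.41246708  96.        ] [423.20705542 163.20511362  96.        ]
yaw 13.59832050327615 len 236.81899467907633 239.3657365271694 gap 15.533880837698005
origin [525.26368416 187.89204394]
-2 [-10.31  -2.67] [83.7 -6.6]
-2 [-10.22  -2.99] [83.8 -3.9]
0 [-10.71  -0.94] [83.7 -6.6]
0 [-10.68  -1.28] [83.8 -3.9]
2 [-11.12   0.79] [83.7 -6.6]
2 [-11.14   0.44] [83.8 -3.9]
```

Residual is about -1 ± 1.7 mm, so I'll open by a hair to 22 %. The tips' middle is near (658,200) and the crossing at (567,-245), so I'll carry by (-91,-445).

Emit:
jog_arm(delta_pos=[[-1, -4, 0], [-3, -15, 0], [-7, -33, 0], [-12, -58, 0], [-18, -89, 0], [-25, -124, 0], [-33, -162, 0], [-41, -202, 0], [-50, -243, 0], [-58, -283, 0], [-66, -321, 0], [-73, -356, 0], [-79, -387, 0], [-84, -412, 0], [-88, -430, 0], [-90, -441, 0], [-91, -445, 0], [-91, -445, 0], [-91, -445, 0], [-91, -445, 0]], delta_rot=[[0, 0, 0], [0, 0, 0], [0, 0, 0], [0, 0, 0], [0, 0, 0], [0, 0, 0], [0, 0, 0], [0, 0, 0], [0, 0, 0], [0, 0, 0], [0, 0, 0], [0, 0, 0], [0, 0, 0], [0, 0, 0], [0, 0, 0], [0, 0, 0], [0, 0, 0], [0, 0, 0], [0, 0, 0], [0, 0, 0]], fingers=22)

```text
time: 10.85
tcp_pos: [439.3, -264.3, 70.6]
eef_rot: [0.998, 0.066, 0.0, -0.0]
contact_force: [-0.2, 0.5, 0.3]
width: 19.4
grasp_force: 7.5
```

```bash
python3 - <<'E'
from h import *
a=cap('top');b=cap('side'); s=env.state(); print(s['time'],s['tcp_pos'],s['eef_rot'],s['width'],s['grasp_force'],s['contact_force'])
def crop(c,box,k): return cv2.resize(cv2.cvtColor(c['pixels'],cv2.COLOR_RGB2BGR)[box[1]:box[3],box[0]:box[2]],None,fx=k,fy=k,interpolation=cv2.INTER_CUBIC)
print(proj(a,[567,-245,90]),proj(b,[567,-245,90]),proj(b,[515,-250,101]),proj(a,[515,-250,101]))
x,y=map(int,proj(b,[500,-250,95])); x2,y2=map(int,proj(a,[520,-250,95]))
print((x-50,y-40),(x2-40,y2-50))
o=np.hstack([crop(b,(x-50,y-40,x+40,y+60),5),crop(a,(x2-35,y2-50,x2+35,y2+50),5)]); cv2.imwrite('pics/c5.png',o)
E
```

```text
10.95 [ 439.29320334 -264.50225444   70.67424929] [ 9.97851422e-01  6.55174580e-02  4.58128483e-05 -3.50634392e-06] 19.395142938191086 7.502747476100922 [ 0.4287348   0.7104478  -1.00386078]
[313.49384016 188.79004385] [278.7389669 136.6564917] [294.8598006  135.26238368] [315.86563671 202.85203066]
(249, 97) (275, 151)
```

View pics/c5.png

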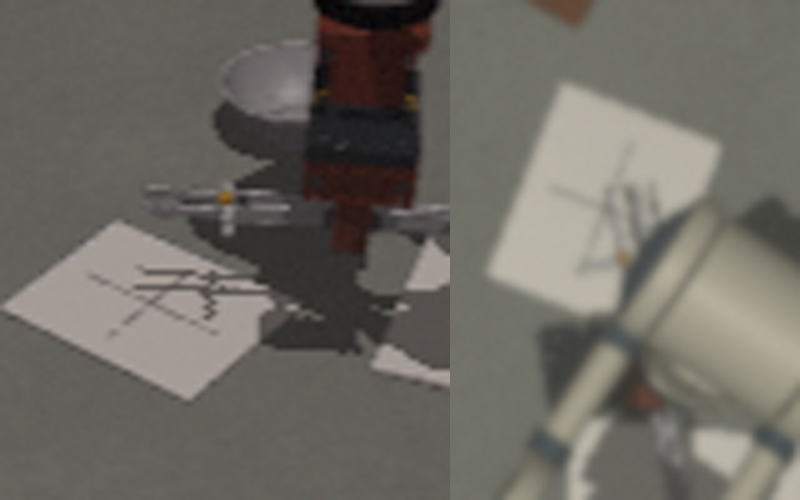

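The side view shows the forceps level. Its tips are at crop (150,190), within about a centimetre of the point above the crossing in both views. I'll make one last pointer–rider check from this different viewing angle.

```bash
python3 - <<'E'
from h import *
b=load('side')
g=cv2.cvtColor(b['pixels'],cv2.COLOR_RGB2GRAY); print(g[132:144,288:304])
r=brass(b,(280,125,305,145),80); print(r,onz(b,*r[:2],101))
T=onz(b,278.6,134.6,92); print('tips',T)
R=onz(b,*r[:2],101)
o=R[:2]
for y in (-3,0,3):
    print(y,[proj(b,R+np.array([np.cos(.22)*-10.5-np.sin(.22)*y,np.sin(.22)*-10.5+np.cos(.22)*y,0])).round(2)])
E
```

```text
[[100 100  98  96  97  98  98  97  96  80  54  52  50  51  50  50]
 [ 99  97  96  97  99 107 115  95  54  52  48  49  49  49  50  50]
 [ 87  97  96  97  97 108 126 111  54  44  48  49  48  51  50  50]
 [113 113 118 122 108 103 112 109  96 100 110 129 133 115 109  88]
 [ 82  82  82  77  83 101 100  91  66  47  62  80  77  74  80  76]
 [ 57  60  67  69  76  76  71  76  63  40  61  81  87  83  80  80]
 [113 129 134 118  97 105 132 119  98  81  77 102 112 118 118 120]
 [ 83  85  85  84  74  94 127 117  81  81  82  82  83  85  84  86]
 [ 59  64  67  71  72 110 127 103  78  80  78  79  80  79  81  80]
 [ 49  48  52  52  51  77  98  89  74  73  71  71  82  91  96  87]
 [ 51  50  50  51  50  88 124 108  52  51  50  50  53  54  54  53]
 [ 50  49  49  50  49  89 118  95  51  49  51  51  49  51  50  48]]
(np.float64(293.5), np.float64(136.2), 10) [ 518.06790769 -243.6794663   101.        ]
tips [ 569.65434046 -253.54118986   92.        ]
-3 [array([296.78, 135.74])]
0 [array([296.79, 136.27])]
3 [array([296.8, 136.8])]
```

The pointer sits at row ~136.5, against 136.3 for exact alignment, so it is within about 1–2 mm. I'll hold for 2.5 s and then hand in.

Emit:
jog_arm(delta_pos=[[0, 0, 0], [0, 0, 0], [0, 0, 0], [0, 0, 0], [0, 0, 0], [0, 0, 0], [0, 0, 0], [0, 0, 0], [0, 0, 0], [0, 0, 0], [0, 0, 0], [0, 0, 0], [0, 0, 0], [0, 0, 0], [0, 0, 0], [0, 0, 0], [0, 0, 0], [0, 0, 0], [0, 0, 0], [0, 0, 0]], delta_rot=[[0, 0, 0], [0, 0, 0], [0, 0, 0], [0, 0, 0], [0, 0, 0], [0, 0, 0], [0, 0, 0], [0, 0, 0], [0, 0, 0], [0, 0, 0], [0, 0, 0], [0, 0, 0], [0, 0, 0], [0, 0, 0], [0, 0, 0], [0, 0, 0], [0, 0, 0], [0, 0, 0], [0, 0, 0], [0, 0, 0]])

```text
time: 13.45
tcp_pos: [439.1, -264.8, 70.6]
eef_rot: [0.998, 0.065, 0.0, 0.0]
contact_force: [0.1, 0.4, -1.3]
width: 19.5
grasp_force: 7.5
```

```bash
python3 -c "
from bench import env
s=env.state();print(s['time'],s['tcp_pos'],s['width'],s['grasp_force'])
print(env.close_job())"
```

```text
13.45 [ 439.11208533 -264.84252126   70.62543243] 19.48628647361347 7.502646446228027
the job is handed in; nothing more can be done
None
```

I handed the job in at 13.45 s with the forceps still held level, its tips about 8 cm above the small plate's crossing (within about 1 cm by camera) and the pointer about 1–2 mm from the rider's middle, held steady for 2.5 s; the hand-in returned no verdict.

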